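# Change the plant on display

## Robot

A 6-joint arm with a two-finger parallel gripper is mounted at the origin on the work surface. World frame = base frame: x ahead of the robot, y to its left, z up, the work surface at z = 0. Lengths are in m, angles in rad, forces in N, time in s.
With the tool pointing down it reaches from about 0.3 to 0.875 m from the base axis. Payload 6.4 kg.
Tool frame: the origin (TCP) lies on the mounting face of the last link; the fingertips stand 173 mm ahead of it and the grasp point (between the pads) lies 155 mm ahead of it (ctrl.tip_reach is the distance from the TCP to the fingertips, in m); z points along the fingers, y is the line along which they close (so a half turn about z gives the same grasp; the last joint's range is limited). The gripper opens to 85 mm and grips with 20 to 120 N. Pads are 22 mm wide; open, the fingers measure 114 mm over their backs; the gripper's body (76 mm by 85 mm) begins 54 mm behind the grasp point. The pads swing forward as they close: fully open they stand 13 mm farther back than shut.
Start: joints at [1.014, 0.181, 1.607, -0, 1.354, -0.206], TCP at [0.198, 0.54, 0.405] pointing down, gripper open.
Joint ranges: [-2.99, 2.99], [-0.89, 2.07], [0.3, 2.58], [-1.14, 4.28], [0, 2.63], [-3.12, 3.12]. Speed limits (rad/s): [2.57, 2.57, 3.01, 3.14, 3.14, 3.14].

## Interface

Orientations are given as a unit quaternion [w, x, y, z].
In Python, from bench import ctrl gives the robot as it stands.
- The arm moves only by the shell command python3 -m pendant 'ROWS'. ROWS is JSON, a list that holds one entry, the list of rows, each a list of 7 numbers: the opening, from 0 (shut) to 1 (fully open), then the shift along the tool's x, y, z in mm, then the turn, a rotation vector about the tool's x, y, z in rad. A call has 1 to 5 rows; each row is the pose to reach, as a shift and turn from the pose commanded when the call began, along the tool's axes at that moment; what a row does not reach only later rows make up. A row lasts 1/12 s, in which the tool goes at most 41.7 mm and 7.16 degrees, less where a joint would pass 70% of its speed; a pose out of reach is approached as far as the arm can. A call with a gripper value outside its range is refused whole. The fingers move at their own pace and stop on an object; the grip force is fixed at half the most. Time passes only in rows, so rows that repeat a pose let the fingers close. It gives the time, the measured TCP pose, the force, the opening and the grip force at its end, in the units of the state.
- ctrl.get_obs(): the state, without advancing time (a new reading comes with each control period).
- ctrl.camera(name): name is "scene" or "side" or "wrist"; returns the picture (420x560x3 uint8, red, green, blue); there is no depth.
- ctrl.camera_params(name): a dict with "mtx" (3x3 intrinsics, pixels), "world_from_camera" (4x4, takes a point from camera to world coordinates); the wrist camera has in their place "tool_from_camera" (4x4, takes a point from camera to tool coordinates, whose origin is the TCP and whose axes are the flange's). Camera axes: x right, y down, z forward; pixel columns grow to the right and rows downward; lengths in m; the calibration is good to about 2 mm. A picture is of the moment at which its call begins: read the wrist's pose just before it. camera_params takes no time and is no camera call.
- ctrl.hand_in(): hands the job in; it is judged then, once.
Trained networks look in the newest picture that a camera, given by its name, has taken for a name from the list of things; names that differ only in an ending like _2 or _b are one class to them, and where a whole thing is asked for, a point or a joint stands for the part that bears it (a point fixed in the world has none). Each returns a list of dicts, best first, with "confidence" (0 to 1); they miss things now and then, are a little off and sometimes report something else, mostly with a low value. They report only what shows in the picture. A call takes as long as a camera call. They do not tell look-alikes from the thing itself.
- ctrl.boxes_of(camera, name): "point" ([column, row] as shares, 0 to 1, of the picture: columns of its width, rows of its height, amid what is visible of it).
The state is a dict: "time_s": time; "q": joint angles; "dq": joint speeds; "joint_efforts": joint torques, N m; "eef_pos": TCP position; "eef_rot": TCP orientation; "wrist_force": force on the tool from outside, world axes, zero at the start; "torque": the same for the moment, N m; "opening": opening from 0.0 (shut) to 1.0 (fully open); "grasp_force": force on a finger pad.
Only numpy, scipy, OpenCV 4.12 (cv2) and the standard library are available. Lean on these libraries where they do the work, as an engineer would, in place of code of your own. Each camera call takes 0.05 s, during which the arm holds its last target. There are 200 camera calls.

## Task

Take the trowel that lies across the wicker basket and lay it flat in the grey tray. Then change the plant on display: put the round cactus from the saucer into the basket, standing fully on the cork mat, and lift the finger-leaved succulent out of the basket and stand it in the middle of the saucer. Keep both plants upright all the time and leave the saucer, the rosette plant in the basket, and the spray bottle and jar beside the saucer where they are.

Things in the scene. Friction and masses are not known exactly. Their poses are not given: they have to be found in the camera images.
- basket: Fixed rectangular wicker basket, outside 306 (x) x 166 (y) x 110 mm high, walls and floor 8 mm thick. It has three places in a row along its x axis, at x = -95, 0 and +95 mm: one holds the succulent, one the rosette plant and one only the cork mat, in any order. Origin: centre of the underside, x along the long side.
- mat: Round pale cork mat, 90 mm across, 4 mm thick, fixed on the basket's floor at the vacant place (its top 12 mm above the table). Origin: centre of its underside.
- spiky: The succulent: Terracotta pot 68 mm high, foot 48 mm across, flat straight-sided collar 62 mm across over its top 22 mm, tapering below the collar; upright finger-like leaves above it within 48 mm diameter, 98 mm high in all. Stands on the basket's floor at the start. Weighs roughly 0.2 to 0.45 kg. Origin: centre of the underside, z up.
- cactus: The round cactus: Terracotta pot 68 mm high, foot 48 mm across, flat straight-sided collar 62 mm across over its top 22 mm, tapering below the collar; a ribbed ball cactus above it 46 mm across, 97 mm high in all. Stands in the saucer at the start. Weighs roughly 0.2 to 0.45 kg. Origin: centre of the underside, z up.
- rosette: Bystander, the rosette plant in the basket: Terracotta pot 68 mm high, foot 48 mm across, flat straight-sided collar 62 mm across over its top 22 mm, tapering below the collar; a flat rosette of leaves above it within 60 mm diameter, 88 mm high in all. Leave it alone. Weighs roughly 0.2 to 0.45 kg. Origin: centre of the underside, z up.
- trowel: Hand trowel, 0.18 kg, 199 mm long: wooden handle 24 mm wide, 26 mm high from x = -100 to +15 mm, then a flat steel blade 46 mm wide (side lips 11 mm high) to a point at x = +99 mm. At the start it lies across the basket's long rims, 110 mm above the table, anywhere along the basket. Origin: on the underside, mid-length; x towards the point, z up.
- trowel_grip (a point): Good point to grip the trowel, on its handle close to the balance point: 25 mm from the trowel's origin towards the handle end, 22 mm above its underside.
- tray: Fixed grey tray, outside 272 (x) x 122 (y) mm, walls 6 mm thick and 18 mm high, inner floor 6 mm above the table. Origin: centre of the underside, x along the long side.
- board: Fixed round wooden board, 280 mm across, 18 mm thick, lying on the table. The saucer stands towards its -x side; the spray bottle and the jar stand on its +x side. Origin: centre of the underside.
- saucer: Loose terracotta saucer on the board, 100 mm across, 12 mm high, inner floor 6 mm above its underside and 80 mm across. Origin: centre of the underside.
- mister: Bystander: amber spray bottle on the board, 54 mm across, 167 mm high with its black head. Origin: centre of the underside.
- jar: Bystander: glass jar on the board, 52 mm across, 85 mm high. Origin: centre of the underside.
Not all that is in view belongs to the job. Leave any yellow look-alike of the cactus alone. There is more than one size of the trowel; the job needs the smaller.

How it is judged:
By the outcome, as a careful person would: the job done as asked, in the order asked, and still so for the second after the job is handed in, with the robot touching nothing.
It also fails if it takes over 72 s, if anything falls off the work surface, if the arm or the gripper's body presses on something with over 40 N, if the wrist force passes 120 N, or if a joint passes its speed limit or range.

## Working session

There is one attempt and no reset: what is moved stays moved. The work goes in short steps, Python scripts to look and compute and a shell command to move; the robot and the scene stay as the last step left them, time stands still between calls to the robot, and variables do not carry over. Pictures are saved under pics/ and viewed, at most 10 in all, crops included, and the job is handed in when it is done.

```bash
ls; mkdir -p pics; cat > h.py <<'E'
import numpy as np,cv2
from bench import ctrl
from scipy.spatial.transform import Rotation as R
def cam(name):
    p=ctrl.camera_params(name);K=np.array(p["mtx"])
    if name=="wrist":
        o=ctrl.get_obs();q=o["eef_rot"];T=np.eye(4);T[:3,:3]=R.from_quat([q[1],q[2],q[3],q[0]]).as_matrix();T[:3,3]=o["eef_pos"]
        return K,T@np.array(p["tool_from_camera"])
    return K,np.array(p["world_from_camera"])
def ray(K,T,u,v,z):
    d=T[:3,:3]@np.linalg.inv(K)@[u,v,1];o=T[:3,3];return o+d*(z-o[2])/d[2]
def proj(K,T,P):
    P=np.atleast_2d(P);c=(P-T[:3,3])@T[:3,:3];p=c@K.T;return p[:,:2]/p[:,2:]
def tri(obs): # list of (K,T,u,v)
    A=0;b=0
    for K,T,u,v in obs:
        d=T[:3,:3]@np.linalg.inv(K)@[u,v,1];d/=np.linalg.norm(d);M=np.eye(3)-np.outer(d,d);A=A+M;b=b+M@T[:3,3]
    return np.linalg.solve(A,b)
def shot(name,f=None):
    c=cam(name);im=ctrl.camera(name)
    if f: cv2.imwrite("pics/"+f,cv2.cvtColor(im,cv2.COLOR_RGB2BGR))
    return c,im
E
cat > a.py <<'E'
from h import *
print({k:np.round(v,3).tolist() for k,v in ctrl.get_obs().items()})
ims=[]
for n in["scene","side","wrist"]:
    (K,T),im=shot(n);ims.append(im);print(n,np.round(K,1).tolist(),np.round(T,3).tolist())
    for t in["basket","mat","spiky","cactus","rosette","trowel","trowel_grip","tray","board","saucer","mister","jar"]:
        print(n,t,[(round(d["point"][0]*560),round(d["point"][1]*420),round(d["confidence"],2)) for d in ctrl.boxes_of(n,t)][:4])
for n,i in zip("abc",ims): cv2.imwrite(f"pics/{n}.png",cv2.cvtColor(i,cv2.COLOR_RGB2BGR))
E
python3 a.py
```

```text
pics
{'time_s': 0.0, 'q': [1.014, 0.182, 1.608, -0.0, 1.354, -0.206], 'dq': [0.0, -0.002, -0.0, -0.001, -0.0, -0.001], 'joint_efforts': [-0.001, -44.489, -35.132, -0.0, 0.01, 0.0], 'eef_pos': [0.197, 0.54, 0.404], 'eef_rot': [-0.0, 0.174, 0.985, -0.001], 'wrist_force': [-0.03, 0.307, 0.682], 'torque': [0.056, 0.039, 0.04], 'grasp_force': 0.0, 'opening': 1.003}
scene [[409.1, 0.0, 273.9], [0.0, 409.1, 204.7], [0.0, 0.0, 1.0]] [[-0.173, 0.777, -0.606, 1.181], [0.985, 0.128, -0.116, 0.244], [-0.012, -0.617, -0.787, 1.077], [0.0, 0.0, 0.0, 1.0]]
scene basket [(331, 252, 0.6)]
scene mat [(325, 264, 0.64)]
scene spiky [(135, 209, 0.61), (330, 243, 0.5)]
scene cactus [(136, 208, 0.59), (167, 160, 0.58)]
scene rosette [(331, 212, 0.94)]
scene trowel [(411, 208, 0.96), (330, 239, 0.88)]
scene trowel_grip [(336, 236, 0.83), (412, 210, 0.82)]
scene tray [(239, 238, 0.78), (141, 219, 0.73)]
scene board [(155, 236, 0.57)]
scene saucer [(143, 220, 0.81)]
scene mister [(168, 220, 0.92)]
scene jar [(145, 244, 0.97)]
side [[440.9, 0.0, 280.1], [0.0, 440.9, 214.2], [0.0, 0.0, 1.0]] [[0.957, -0.215, 0.
[... 257 characters left out ...]
de trowel [(199, 148, 0.87), (291, 162, 0.62)]
side trowel_grip [(291, 164, 0.92), (200, 151, 0.66)]
side tray [(306, 261, 0.8)]
side board [(345, 347, 0.68)]
side saucer [(347, 375, 0.7)]
side mister [(350, 301, 0.96)]
side jar [(387, 318, 0.68), (289, 165, 0.25)]
wrist [[297.7, 0.0, 282.6], [0.0, 297.7, 208.0], [0.0, 0.0, 1.0]] [[0.343, 0.901, 0.266, 0.129], [0.939, -0.329, -0.098, 0.565], [-0.001, 0.284, -0.959, 0.374], [0.0, 0.0, 0.0, 1.0]]
wrist basket [(122, 378, 0.88)]
wrist mat []
wrist spiky []
wrist cactus []
wrist rosette [(127, 408, 0.46)]
wrist trowel [(319, 248, 0.56)]
wrist trowel_grip [(317, 251, 0.74)]
wrist tray []
wrist board []
wrist saucer []
wrist mister []
wrist jar []
```

View pics/a.png

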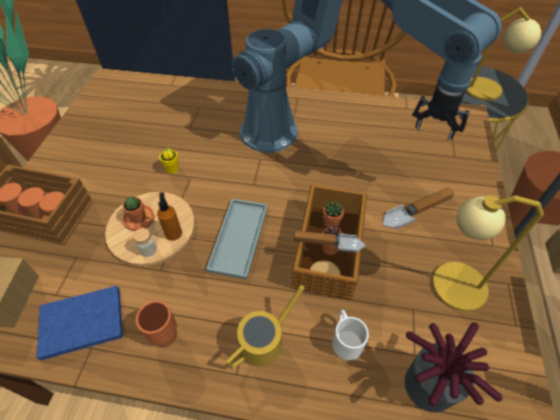

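View pics/b.png

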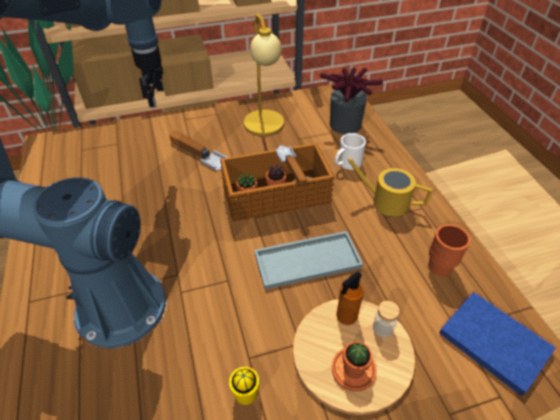

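Scene view: the trowel to be moved, across the basket, is at (330,239), with its handle end at (298,236) and blade tip at (364,245). The other trowel, on the table, is at (411,208). The green rosette is at (333,212), the dark spiky at (331,240) and the mat at (325,268). The cactus in the saucer is at (134,208), and the yellow look-alike is at (170,160). The tray is at (239,238). I'll check the choice in close crops.

```bash
cat > m.py <<'E'
import cv2,numpy as np
a=cv2.imread("pics/a.png");b=cv2.imread("pics/b.png")
def c(im,x,y,w,h,W,H):
    o=cv2.resize(im[y:y+h,x:x+w],(W,H),interpolation=cv2.INTER_CUBIC);s=W/w
    for t in range(x-x%10+10,x+w,10):
        cv2.line(o,(int((t-x)*s),0),(int((t-x)*s),5 if t%50 else 12),(255,255,255),1); 
        if t%20==0: cv2.putText(o,str(t),(int((t-x)*s)-10,16),0,.35,(255,255,255),1)
    for t in range(y-y%10+10,y+h,10):
        cv2.line(o,(0,int((t-y)*s)),(5,int((t-y)*s)),(255,255,255),1)
        if t%20==0: cv2.putText(o,str(t),(7,int((t-y)*s)+4),0,.35,(255,255,255),1)
    return o
top=np.hstack([c(a,280,175,133,100+25,400,375)[:300],c(b,210,130,133,100,400,300)])
top=np.hstack([c(a,285,180,160,120,400,300),c(b,210,130,133,100,400,300)])
bot=np.hstack([c(a,95,170,160,120,400,300),c(b,250,265,187,140,400,300)])
cv2.imwrite("pics/d.png",np.vstack([top,bot]))
E
python3 m.py
```

```text
(no output)
```

View pics/d.png

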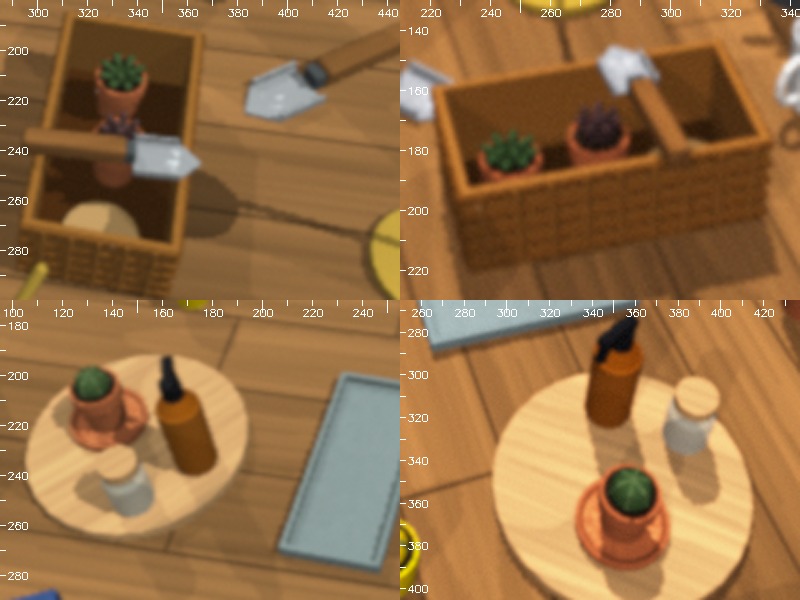

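Close crops: the trowel across the basket is shorter than the one on the table at (411,208), so it looks like the smaller one; I'll check its length in metres. The cactus stands in the saucer on the board at crop pixel (95,385), which is picture (133,204).

```bash
cat > f.py <<'E'
from h import *
from scipy.optimize import least_squares
S=cam("scene");D=cam("side")
def fit(L,W,z,sc,si,x0):
    # corners order: (-,-),(-,+),(+,+),(+,-)
    c=np.array([[-L,-W],[-L,W],[L,W],[L,-W]])/2
    def r(p):
        a=p[2];M=np.array([[np.cos(a),-np.sin(a)],[np.sin(a),np.cos(a)]])
        P=np.c_[c@M.T+p[:2],np.full(4,z)]
        return np.r_[(proj(*S,P)-sc).ravel(),(proj(*D,P)-si).ravel()]
    s=least_squares(r,x0,loss="soft_l1");print(np.round(s.x,4),np.round(r(s.x),1));return s.x
# image-up in scene = -x ; right=+y
b=fit(.306,.166,.11,[[311,185],[366,194],[358,279.5],[294,267.5]],[[231,195],[222,159],[317,144],[333.5,175]],[.6,.3,0])
t=fit(.272,.122,.018,[[233,199],[266,203.5],[247,278],[207,270.5]],[[266.5,288],[257,258.5],[354,234],[361,270]],[.55,.1,0])
for n,(u,v),w,z in [("tip",(365,244.8),(278,147),.112),("hend",(295.5,235),(305,181.7),.123),("joint",(338,239),(290,160),.125)]:
    print(n,ray(*S,u,v,z).round(3),ray(*D,*w,z).round(3),tri([(*S,u,v),(*D,*w)]).round(3))
for n,p,q in [("spikytop",(333,232),(275.5,171)),("rosettop",(333.5,208),(247,181)),("cactustop",(132,203),(358,354)),("cactus-net",(136,208),(356,360)),("yellow",(170,160),(245,383)),("big grip",(412,210),(200,151)),("grip",(336,236),(291,164)),("mister",(168,220),(350,301)),("jarlid",(142.5,235),(389,310)),("lamp head",(480,220),(265,48)),("lampbase",(462,286),(264,122))]:
    print(n,tri([(*S,*p),(*D,*q)]).round(3))
print("saucer",ray(*S,138,218,.028),ray(*D,354,370,.028)); print("mat",ray(*S,325,264,.012))
np.save("bt.npy",[b,t])
E
python3 f.py
```

```text
[ 0.4951  0.2804 -0.0356] [ 0.3 -0.4 -1.  -1.3 -1.7  1.5 -0.2  2.2 -0.1 -0.7 -1.  -1.  -1.  -2.2
  0.1  0.3]
[ 0.5035 -0.0058 -0.0308] [-3.6 -0.2 -0.9  0.9 -2.2 -1.  -2.5 -0.8 -0.1 -2.  -1.2 -8.1 -6.1 -3.3
  3.4 -6.4]
tip [0.536 0.376 0.112] [0.527 0.366 0.112] [0.53  0.377 0.103]
hend [0.543 0.182 0.123] [0.551 0.177 0.123] [0.548 0.179 0.125]
joint [0.538 0.3   0.125] [0.538 0.279 0.125] [0.539 0.296 0.117]
spikytop [0.493 0.285 0.09 ]
rosettop [0.4   0.278 0.081]
cactustop [ 0.491 -0.334  0.095]
cactus-net [ 0.489 -0.332  0.066]
yellow [ 0.251 -0.304  0.045]
big grip [0.301 0.54  0.011]
grip [0.534 0.286 0.115]
mister [ 0.529 -0.205  0.087]
jarlid [ 0.6   -0.257  0.097]
lamp head [0.56  0.605 0.317]
lampbase [0.559 0.668 0.001]
saucer [ 0.49760927 -0.32933279  0.028     ] [ 0.48932149 -0.33944993  0.028     ]
mat [0.55664257 0.2752204  0.012     ]
```

The trowel measures 199 mm, so it is the smaller one. Its grip point is near (0.541, 0.255), with the trowel running along world +y. I'll start moving.

```bash
cat > go.py <<'E'
import sys
from h import *
x,y,z,th=map(float,sys.argv[1:5])  # target TCP and world yaw (deg) of tool y
o=ctrl.get_obs();q=o["eef_rot"];M=R.from_quat([q[1],q[2],q[3],q[0]]).as_matrix()
d=np.radians(th);c=np.array([np.cos(d),np.sin(d),0]);Z=np.array([0,0,-1.]);G=np.c_[np.cross(c,Z),c,Z]
print("t",round(o["time_s"],2),"pos",np.round(o["eef_pos"],4),"op",round(o["opening"],3),"F",np.round(o["wrist_force"],1),"q6",round(o["q"][5],2))
print("shift mm",np.round(M.T@(np.array([x,y,z])-o["eef_pos"])*1000,1),"turn",np.round(R.from_matrix(M.T@G).as_rotvec(),3))
E
python3 -m pendant '[[[1,-38,-13.6,0,0,0,0.12],[1,-76,-27,0,0,0,0.24],[1,-114,-41,0,0,0,0.36],[1,-152,-54,0,0,0,0.48],[1,-190,-68,0,0,0,0.6]]]'
python3 go.py .541 .255 .40 3.2
python3 - <<'E'
from h import *
S,D=cam("scene"),cam("side")
print("tray",ray(*S,239,238,.006),ray(*D,306,261,.006))
print(proj(*D,[[.37,-.067,.018],[.37,.055,.018],[.64,.055,.018],[.64,-.067,.018]]))
E
```

```text
time_s: 2.37
eef_pos: [0.3537, 0.4096, 0.4049]
eef_rot: [0.0, 0.46, 0.888, 0.0]
wrist_force: [0.8, 1.3, -0.2]
opening: 1.004
grasp_force: 0.0
t 2.37 pos [0.3537 0.4096 0.4049] op 1.004 F [ 0.8  1.3 -0.2] q6 0.02
shift mm [-234.4   63.8    5. ] turn [ 0.001 -0.     0.559]
tray [0.50501888 0.00133524 0.006     ] [ 0.49365264 -0.00788818  0.006     ]
[[268.45010031 286.97578191]
 [256.35664311 251.52038066]
 [346.93020805 229.81628189]
 [364.59064806 262.22898074]]
```

```bash

python3 -m pendant '[[[1,-38,10,0,0,0,0.11],[1,-76,20,0,0,0,0.22],[1,-114,31,0,0,0,0.33],[1,-152,41,0,0,0,0.44],[1,-190,52,0,0,0,0.559]]]'
python3 go.py .541 .255 .40 3.2
cat > w.py <<'E'
import sys
from h import *
f=sys.argv[1];(K,T),im=shot("wrist",f)
for t,z in [a.split(":") for a in sys.argv[2:]]:
    for d in ctrl.boxes_of("wrist",t)[:3]:
        u,v=d["point"][0]*560,d["point"][1]*420;print(t,(round(u),round(v)),round(d["confidence"],2),ray(K,T,u,v,float(z)).round(4))
E
python3 w.py e.png trowel:.115 trowel_grip:.132 rosette:.09 spiky:.09 basket:.06 mat:.012
```

```text
time_s: 2.78
eef_pos: [0.5066, 0.2849, 0.4049]
eef_rot: [0.0, 0.687, 0.726, 0.0]
wrist_force: [0.1, 0.3, 0.4]
opening: 1.002
grasp_force: 0.0
t 2.78 pos [0.5066 0.2849 0.4049] op 1.002 F [0.1 0.3 0.4] q6 0.25
shift mm [-31.7  32.7   4.9] turn [ 0. -0. -0.]
trowel (151, 13) 0.84 [0.3979 0.4293 0.115 ]
trowel (321, 183) 0.77 [0.5389 0.3057 0.115 ]
trowel_grip (152, 15) 0.76 [0.4053 0.4235 0.132 ]
trowel_grip (321, 183) 0.62 [0.5364 0.3089 0.132 ]
trowel_grip (360, 197) 0.37 [0.5704 0.2991 0.132 ]
rosette (186, 189) 0.88 [0.411  0.2866 0.09  ]
rosette (238, 190) 0.74 [0.4621 0.2894 0.09  ]
spiky (271, 189) 0.96 [0.4947 0.2918 0.09  ]
basket (242, 192) 0.87 [0.4622 0.2795 0.06  ]
mat (362, 194) 0.76 [0.6058 0.2733 0.012 ]
```

View pics/e.png

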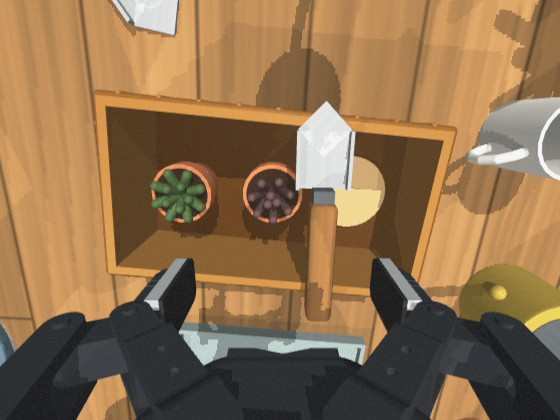

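Wrist view: the trowel tip is at (326,101) and its handle end at (317,320). The rosette is at (184,192), the spiky pot at (272,192), and the mat is under the trowel, with its right edge at (385,190). The basket rim corners are at (97,92), (455,127), (108,272) and about (420,293).

```bash
python3 - <<'E'
from h import *
c=cam("wrist")
a=ray(*c,326,101,.112);b=ray(*c,317,320,.123);o=(a+b)/2;d=(a-b)[:2];d/=np.linalg.norm(d)
print("tip",a,"end",b,"L",np.linalg.norm((a-b)[:2]),"yaw",np.degrees(np.arctan2(d[1],d[0])),"grip",o[:2]-.025*d)
for n,u,v,z in[("rim",97,92,.11),("rim",455,127,.11),("rim",108,272,.11),("rim",421,293,.11),("ros",184,192,.076),("spiky",272,192,.076),("matR",385,190,.012)]: print(n,ray(*c,u,v,z))
print(np.load("bt.npy"))
E
```

```text
tip [0.53402606 0.37672393 0.112     ] end [0.5451492  0.17188546 0.123     ] L 0.20514024834453604 yaw 93.10822384947676 grip [0.54094318 0.24934148]
rim [0.34382669 0.37178761 0.11      ]
rim [0.64668801 0.3629865  0.11      ]
rim [0.33578895 0.20439731 0.11      ]
rim [0.64933559 0.20085413 0.11      ]
ros [0.40228643 0.28194545 0.076     ]
spiky [0.49264585 0.28772588 0.076     ]
matR [0.63164611 0.28383129 0.012     ]
[[ 0.49509434  0.28039568 -0.03559585]
 [ 0.50351672 -0.00578085 -0.03079852]]
```

```bash

python3 -m pendant '[[[1,-33.5,32.6,0,0,0,0],[1,-33.5,32.6,30,0,0,0],[1,-33.5,32.6,65,0,0,0],[1,-33.5,32.6,100,0,0,0],[1,-33.5,32.6,118,0,0,0]]]'
python3 -m pendant '[[[1,0,0,0,0,0,0],[0,0,0,0,0,0,0],[0,0,0,0,0,0,0],[0,0,0,0,0,0,0],[0,0,0,0,0,0,0]]]'
python3 -m pendant '[[[0,0,0,0,0,0,0],[0,0,0,0,0,0,0],[0,0,0,0,0,0,0]]]'
python3 go.py .541 .253 .287 3.1
```

```text
time_s: 3.55
eef_pos: [0.5376, 0.2557, 0.2826]
eef_rot: [-0.002, 0.684, 0.729, -0.002]
wrist_force: [-2.3, 0.2, -0.8]
opening: 1.002
grasp_force: 0.0
time_s: 3.97
eef_pos: [0.5406, 0.2555, 0.289]
eef_rot: [0.001, 0.685, 0.729, 0.002]
wrist_force: [0.9, -0.5, -0.1]
opening: 0.453
grasp_force: 0.0
time_s: 4.22
eef_pos: [0.5406, 0.2552, 0.2887]
eef_rot: [0.001, 0.685, 0.728, 0.001]
wrist_force: [-0.8, 0.3, 6.1]
opening: 0.266
grasp_force: 60.4
t 4.22 pos [0.5406 0.2552 0.2887] op 0.266 F [-0.8  0.3  6.1] q6 0.18
shift mm [-2.2  0.2  1.7] turn [ 0.003 -0.001  0.007]
```

```bash

python3 -m pendant '[[[0,0,0,-15,0,0,0],[0,0,0,-40,0,0,0],[0,0,0,-75,0,0,0],[0,0,0,-100,0,0,0],[0,0,0,-100,0,0,0]]]'
python3 -m pendant '[[[0,-35,-10,0,0,0,0.12],[0,-70,-20,0,0,0,0.24],[0,-105,-30,0,0,0,0.36],[0,-145,-43,0,0,0,0.48],[0,-185,-57,0,0,0,0.6]]]'
python3 go.py .475 -.002 .40 -91.8
```

```text
time_s: 4.63
eef_pos: [0.5414, 0.2554, 0.3936]
eef_rot: [0.003, 0.685, 0.728, 0.005]
wrist_force: [1.3, 0.6, 0.1]
opening: 0.271
grasp_force: 59.6
time_s: 5.05
eef_pos: [0.4936, 0.0666, 0.3858]
eef_rot: [-0.0, 0.871, 0.491, -0.0]
wrist_force: [1.0, -0.8, -1.0]
opening: 0.268
grasp_force: 59.3
t 5.05 pos [0.4936 0.0666 0.3858] op 0.268 F [ 1.  -0.8 -1. ] q6 0.44
shift mm [-68.3  19.6 -14.1] turn [-0.000e+00  1.000e-03  1.058e+00]
```

```bash

python3 -m pendant '[[[0,-14,4,0,0,0,0.12],[0,-28,8,0,0,0,0.24],[0,-42,12,0,0,0,0.36],[0,-55,16,0,0,0,0.48],[0,-68,19.5,0,0,0,0.6]]]'
python3 -m pendant '[[[0,0,0,0,0,0,0.12],[0,0,0,0,0,0,0.24],[0,0,0,0,0,0,0.36],[0,0,0,0,0,0,0.458],[0,0,0,0,0,0,0.458]]]'
python3 go.py .475 -.002 .185 -91.8
python3 w.py f.png trowel:.23 tray:.006
```

```text
time_s: 5.47
eef_pos: [0.4759, -0.0012, 0.3859]
eef_rot: [-0.0, 0.977, 0.211, -0.0]
wrist_force: [1.7, 1.4, -2.6]
opening: 0.268
grasp_force: 59.3
time_s: 5.88
eef_pos: [0.4761, -0.0005, 0.3859]
eef_rot: [-0.0, 1.0, -0.015, -0.001]
wrist_force: [-0.1, -0.7, -1.5]
opening: 0.265
grasp_force: 59.4
t 5.88 pos [ 0.4761 -0.0005  0.3859] op 0.265 F [-0.1 -0.7 -1.5] q6 1.35
shift mm [ -0.8   1.6 200.9] turn [-0.     0.001  0.002]
trowel (284, 141) 0.86 [ 0.5389 -0.0029  0.23  ]
tray (259, 194) 0.78 [0.4619 0.0284 0.006 ]
```

View pics/f.png

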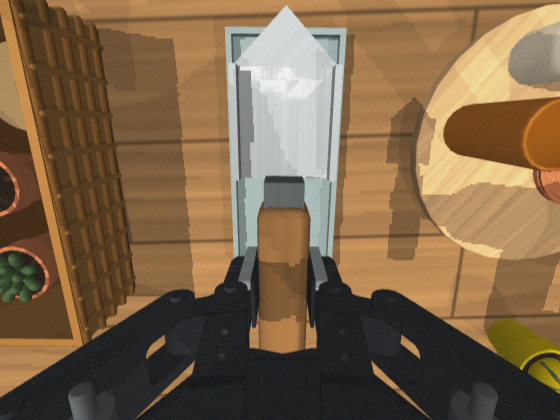

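The wrist view shows the trowel held straight over the tray. The tray's far corners are at (225,28) and (346,28), and its side edges are near x=233 and 334 at row 250.

```bash
python3 - <<'E'
from h import *
c=cam("wrist")
for p in[(225,28),(346,28),(233,250),(334,250)]: print(ray(*c,*p,.018))
print("tip",ray(*c,286,6,.212))
E
```

```text
[0.63711201 0.05374206 0.018     ]
[ 0.63440536 -0.06767498  0.018     ]
[0.39469303 0.06267641 0.018     ]
[ 0.39181952 -0.06209233  0.018     ]
tip [ 0.59336525 -0.00428713  0.212     ]
```

```bash

python3 -m pendant '[[[0,-1,1.5,40,0,0,0],[0,-1,1.5,80,0,0,0],[0,-1,1.5,120,0,0,0],[0,-1,1.5,155,0,0,0],[0,-1,1.5,180,0,0,0]]]'
python3 -m pendant '[[[0,0,0,8,0,0,0],[0,0,0,16,0,0,0],[0,0,0,19,0,0,0],[0,0,0,19,0,0,0]]]'
python3 go.py .475 -.002 .185 -91.8
```

```text
time_s: 6.45
eef_pos: [0.474, -0.0015, 0.2035]
eef_rot: [-0.0, 1.0, -0.012, -0.002]
wrist_force: [-0.6, 0.3, -1.5]
opening: 0.267
grasp_force: 59.4
time_s: 6.78
eef_pos: [0.4761, -0.0021, 0.1884]
eef_rot: [0.0, 1.0, -0.013, 0.001]
wrist_force: [-0.2, -0.9, -1.2]
opening: 0.269
grasp_force: 59.3
t 6.78 pos [ 0.4761 -0.0021  0.1884] op 0.269 F [-0.2 -0.9 -1.2] q6 1.34
shift mm [-1.1 -0.   3.4] turn [ 0.    -0.001  0.006]
```

```bash

python3 -m pendant '[[[0,0,0,1.5,0,0,0],[0,0,0,3,0,0,0],[0,0,0,3,0,0,0],[0,0,0,3,0,0,0]]]'
python3 -m pendant '[[[0.5,0,0,0,0,0,0],[0.5,0,0,0,0,0,0],[0.5,0,0,0,0,0,0],[0.5,0,0,0,0,0,0],[0.5,0,0,-5,0,0,0]]]'
python3 -m pendant '[[[0.5,0,0,-25,0,0,0],[0.5,0,0,-60,0,0,0],[0.7,0,0,-100,0,0,0],[1,0,0,-140,0,0,0],[1,0,0,-180,0,0,0]]]'
python3 go.py .49 -.333 .48 0
python3 - <<'E'
from h import *
c,im=shot("scene","g.png")
print([(d["point"][0]*560,d["point"][1]*420,d["confidence"]) for d in ctrl.boxes_of("scene","trowel")])
E
```

```text
time_s: 7.12
eef_pos: [0.4758, -0.002, 0.1854]
eef_rot: [0.0, 1.0, -0.013, 0.001]
wrist_force: [-0.5, -0.2, -2.0]
opening: 0.267
grasp_force: 59.3
time_s: 7.53
eef_pos: [0.475, -0.0019, 0.1892]
eef_rot: [-0.0, 1.0, -0.013, -0.001]
wrist_force: [0.1, -0.2, -0.1]
opening: 0.504
grasp_force: 0.0
time_s: 7.95
eef_pos: [0.4749, -0.0018, 0.3719]
eef_rot: [-0.0, 1.0, -0.013, -0.0]
wrist_force: [1.2, -0.8, -0.4]
opening: 0.899
grasp_force: 0.0
t 7.95 pos [ 0.4749 -0.0018  0.3719] op 0.899 F [ 1.2 -0.8 -0.4] q6 1.34
shift mm [  23.8  330.7 -108.1] turn [-0.     0.    -1.597]
[(413.50399999999996, 207.48, 0.86), (237.328, 238.09799999999998, 0.8)]
```

```bash

python3 -m pendant '[[[1,0,30,-25,0,0,0],[1,0,65,-40,0,0,0],[1,0,100,-48,0,0,0],[1,0,140,-48,0,0,0],[1,0,180,-48,0,0,0]]]'
python3 -m pendant '[[[1,0,40,0,0,0,0],[1,0,80,0,0,0,0],[1,0,120,0,0,0,0],[1,0,150,0,0,0,0],[1,0,150,0,0,0,0]]]'
python3 go.py .49 -.333 .232 -91.8
python3 w.py h.png cactus:.09 saucer:.028 mister:.18 jar:.103 board:.018
```

```text
time_s: 8.47
eef_pos: [0.4704, -0.1833, 0.4187]
eef_rot: [0.001, 1.0, -0.013, 0.001]
wrist_force: [0.4, 0.2, 0.9]
opening: 1.0
grasp_force: 0.0
time_s: 8.88
eef_pos: [0.4657, -0.3369, 0.4172]
eef_rot: [0.001, 1.0, -0.016, -0.0]
wrist_force: [-1.2, 1.0, -0.5]
opening: 1.001
grasp_force: 0.0
t 8.88 pos [ 0.4657 -0.3369  0.4172] op 1.001 F [-1.2  1.  -0.5] q6 0.77
shift mm [ 24.2  -5.1 185.2] turn [0.002 0.    0.   ]
saucer (277, 134) 0.6 [ 0.5211 -0.3329  0.028 ]
mister (123, 130) 0.77 [ 0.5339 -0.2319  0.18  ]
jar (193, 51) 0.74 [ 0.5958 -0.2645  0.103 ]
board (243, 127) 0.71 [ 0.5299 -0.2924  0.018 ]
```

View pics/h.png

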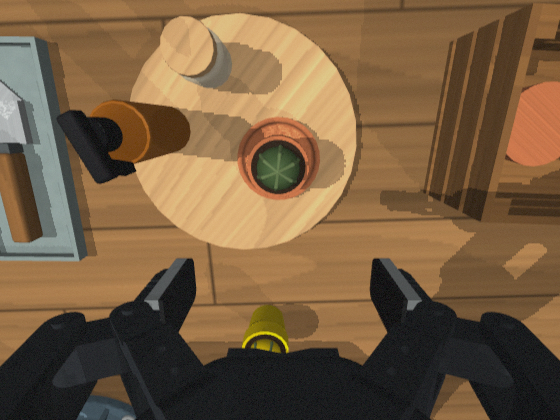

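Wrist view: the cactus is at (277,167), the saucer is centred near (279,158), and the mister and jar are to the upper left. The trowel is visible lying in the tray at the left.

```bash
python3 - <<'E'
from h import *
c=cam("wrist")
print("cactus",ray(*c,277.5,167,.092),ray(*c,277,166,.11),"saucer",ray(*c,279,158.5,.030))
for p in[(239,158),(320,158),(279,118),(279,199)]:print(ray(*c,*p,.030))
im=cv2.imread("pics/h.png");hsv=cv2.cvtColor(im,cv2.COLOR_BGR2HSV)
m=((hsv[...,0]>35)&(hsv[...,0]<95)&(hsv[...,1]>50)).astype(np.uint8);n,l,s,ce=cv2.connectedComponentsWithStats(m[100:230,220:340]);i=1+np.argmax(s[1:,4]);g=ce[i]+[220,100];print("green",g,s[i],ray(*c,*g,.1))
E
```

```text
cactus [ 0.49360944 -0.32590526  0.092     ] [ 0.49729149 -0.32582477  0.11      ] saucer [ 0.49429811 -0.32675269  0.03      ]
[ 0.49604336 -0.27908886  0.03      ]
[ 0.49370873 -0.37565105  0.03      ]
[ 0.54053395 -0.32802317  0.03      ]
[ 0.44436742 -0.32538067  0.03      ]
green [277.71285141 167.77844712] [  37   45   43   46 1494] [ 0.49406608 -0.32624876  0.1       ]
```

```bash

python3 -m pendant '[[[1,27.5,-10,20,0,0,0],[1,27.5,-10,60,0,0,0],[1,27.5,-10,95,0,0,0],[1,27.5,-10,125,0,0,0],[1,27.5,-10,125,0,0,0]]]'
python3 go.py .493 -.3275 .232 -91.8
```

```text
time_s: 9.6
eef_pos: [0.4929, -0.3191, 0.2861]
eef_rot: [-0.004, 1.0, -0.012, -0.004]
wrist_force: [-0.4, 1.5, -1.0]
opening: 0.997
grasp_force: 0.0
t 9.6 pos [ 0.4929 -0.3191  0.2861] op 0.997 F [-0.4  1.5 -1. ] q6 0.82
shift mm [ 0.8  8.8 54. ] turn [-0.008  0.009  0.007]
```

```bash

python3 -m pendant '[[[1,0,0,0,0,0,0],[1,0,0,0,0,0,0],[1,0,0,0,0,0,0]]]'
python3 go.py .493 -.3275 .232 -91.8
```

```text
time_s: 9.85
eef_pos: [0.4955, -0.323, 0.2958]
eef_rot: [0.002, 1.0, -0.013, 0.002]
wrist_force: [0.1, -0.2, 0.4]
opening: 0.999
grasp_force: 0.0
t 9.85 pos [ 0.4955 -0.323   0.2958] op 0.999 F [ 0.1 -0.2  0.4] q6 0.82
shift mm [-2.6  4.3 63.8] turn [ 0.003 -0.004  0.006]
```

```bash
cat > gr.py <<'E'
from h import *
c,im=shot("wrist","k.png");hsv=cv2.cvtColor(im,cv2.COLOR_RGB2HSV)
m=((hsv[...,0]>35)&(hsv[...,0]<95)&(hsv[...,1]>50)).astype(np.uint8);n,l,s,ce=cv2.connectedComponentsWithStats(m);i=1+np.argmax(s[1:,4]);print("green",ce[i],s[i],ray(*c,*ce[i],.1))
print(ctrl.get_obs()["eef_pos"])
E
python3 gr.py
```

```text
green [299.33858681 248.88993958] [ 265  213   70   73 3807] [ 0.49265991 -0.33359023  0.1       ]
[ 0.49539059 -0.32311101  0.2956989 ]
```

```bash

python3 -m pendant '[[[1,-3,9,0,0,0,0],[1,-3,9,10,0,0,0],[1,-3,9,35,0,0,0],[1,-3,9,55,0,0,0],[1,-3,9,63,0,0,0]]]'
python3 -m pendant '[[[1,0,0,0,0,0,0],[1,0,0,0,0,0,0]]]'
python3 go.py .492 -.332 .232 -91.8
```

```text
time_s: 10.32
eef_pos: [0.4901, -0.3311, 0.2267]
eef_rot: [-0.001, 1.0, -0.013, -0.001]
wrist_force: [-0.8, 0.0, -0.5]
opening: 0.996
grasp_force: 0.0
time_s: 10.48
eef_pos: [0.4912, -0.3317, 0.2296]
eef_rot: [-0.0, 1.0, -0.013, -0.0]
wrist_force: [-0.4, 0.5, -0.0]
opening: 1.001
grasp_force: 0.0
t 10.48 pos [ 0.4912 -0.3317  0.2296] op 1.001 F [-0.4  0.5 -0. ] q6 0.8
shift mm [ 0.8  0.2 -2.4] turn [-0.     0.     0.005]
```

Now I'll close the fingers, lift a little, and check with a picture.

```bash

python3 -m pendant '[[[0.8,0,0,0,0,0,0],[0.6,0,0,0,0,0,0],[0.6,0,0,0,0,0,0],[0.6,0,0,0,0,0,0],[0.6,0,0,0,0,0,0]]]'
python3 -m pendant '[[[0,0,0,0,0,0,0],[0,0,0,0,0,0,0],[0,0,0,-10,0,0,0],[0,0,0,-20,0,0,0],[0,0,0,-20,0,0,0]]]'
python3 go.py .492 -.332 .232 -91.8
python3 - <<'E'
from h import *
a=shot("scene")[1][170:270,80:200];b=shot("side")[1][290:410,280:424]
cv2.imwrite("pics/l.png",cv2.cvtColor(np.hstack([cv2.resize(a,(400,333)),cv2.resize(b,(400,333))]),cv2.COLOR_RGB2BGR))
E
```

```text
time_s: 10.9
eef_pos: [0.4919, -0.3321, 0.2318]
eef_rot: [0.001, 1.0, -0.013, 0.001]
wrist_force: [-1.1, 0.2, 5.1]
opening: 0.708
grasp_force: 64.7
time_s: 11.32
eef_pos: [0.492, -0.332, 0.2525]
eef_rot: [0.001, 1.0, -0.013, 0.001]
wrist_force: [1.0, 0.5, -1.7]
opening: 0.706
grasp_force: 65.5
t 11.32 pos [ 0.492  -0.332   0.2525] op 0.706 F [ 1.   0.5 -1.7] q6 0.8
shift mm [-0.1 -0.1 20.5] turn [ 0.003 -0.003  0.005]
```

View pics/l.png

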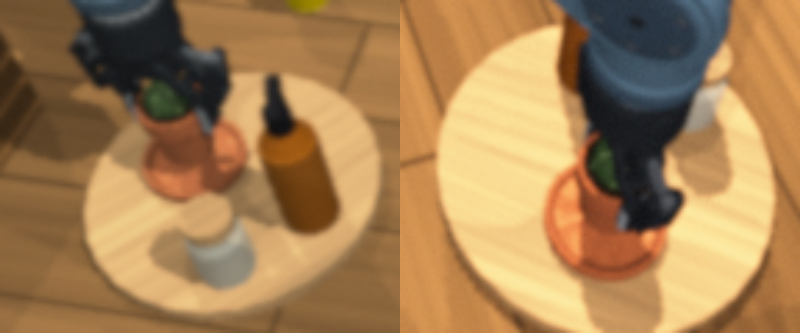

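Both views show the cactus held upright and lifted clear, with the saucer where it was. I'll lift it and carry it to the mat.

```bash

python3 -m pendant '[[[0,0,0,-25,0,0,0],[0,0,0,-65,0,0,0],[0,0,0,-105,0,0,0],[0,0,0,-145,0,0,0],[0,0,0,-180,0,0,0]]]'
python3 -m pendant '[[[0,2,-20,-15,0,0,0],[0,7,-50,-15,0,0,0],[0,12,-85,-15,0,0,0],[0,17,-120,-15,0,0,0],[0,22,-155,-15,0,0,0]]]'
python3 -m pendant '[[[0,5,-35,0,0,0,0],[0,10,-70,0,0,0,0],[0,15,-105,0,0,0,0],[0,20,-140,0,0,0,0],[0,25,-175,0,0,0,0]]]'
python3 go.py .590 .280 .45 -91.8
```

```text
time_s: 11.83
eef_pos: [0.4911, -0.3312, 0.4319]
eef_rot: [0.0, 1.0, -0.013, 0.0]
wrist_force: [0.7, -0.3, -2.7]
opening: 0.704
grasp_force: 66.3
time_s: 12.25
eef_pos: [0.5171, -0.1756, 0.4442]
eef_rot: [-0.0, 1.0, -0.014, -0.0]
wrist_force: [1.1, 1.0, -3.1]
opening: 0.707
grasp_force: 66.4
time_s: 12.67
eef_pos: [0.5467, -0.001, 0.4442]
eef_rot: [-0.0, 1.0, -0.013, -0.0]
wrist_force: [0.5, 0.4, -2.4]
opening: 0.708
grasp_force: 66.4
t 12.67 pos [ 0.5467 -0.001   0.4442] op 0.708 F [ 0.5  0.4 -2.4] q6 1.38
shift mm [  36.  -282.    -5.8] turn [-0.     0.001  0.005]
```

```bash

python3 -m pendant '[[[0,5,-38,0,0,0,0],[0,10,-76,0,0,0,0],[0,15,-114,0,0,0,0],[0,20,-150,0,0,0,0],[0,25,-185,0,0,0,0]]]'
python3 -m pendant '[[[0,4,-32,0,0,0,0],[0,7,-60,0,0,0,0],[0,10,-82,0,0,0,0],[0,11,-97,0,0,0,0],[0,11,-97,0,0,0,0]]]'
python3 -m pendant '[[[0,0,0,0,0,0,0],[0,0,0,0,0,0,0]]]'
python3 go.py .590 .280 .2198 -91.8
python3 w.py n.png mat:.012 basket:.06 spiky:.09 rosette:.09
```

```text
time_s: 13.08
eef_pos: [0.5764, 0.1836, 0.444]
eef_rot: [0.0, 1.0, -0.013, -0.001]
wrist_force: [1.2, -0.7, -2.2]
opening: 0.704
grasp_force: 66.4
time_s: 13.5
eef_pos: [0.5898, 0.2809, 0.4437]
eef_rot: [-0.0, 1.0, -0.012, -0.001]
wrist_force: [0.1, 0.3, -3.4]
opening: 0.705
grasp_force: 66.3
time_s: 13.67
eef_pos: [0.5903, 0.2773, 0.4442]
eef_rot: [0.0, 1.0, -0.013, -0.0]
wrist_force: [-0.4, 0.4, -2.2]
opening: 0.707
grasp_force: 66.3
t 13.67 pos [0.5903 0.2773 0.4442] op 0.707 F [-0.4  0.4 -2.2] q6 1.86
shift mm [-2.000e-01 -2.900e+00  2.244e+02] turn [0.001 0.001 0.005]
mat (285, 171) 0.73 [0.5953 0.2736 0.012 ]
basket (303, 202) 0.57 [0.5636 0.2528 0.06  ]
```

View pics/n.png

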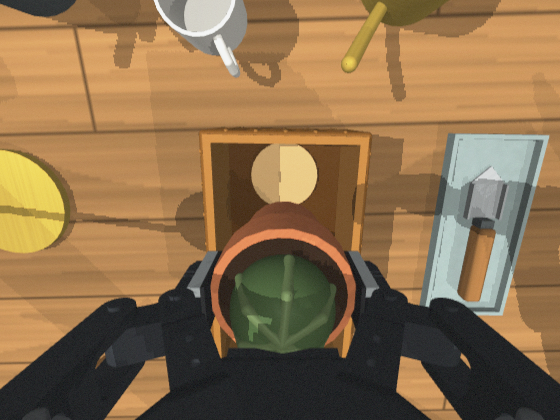

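Wrist view: the mat is at (284,174), seen past the held upright cactus. The basket's far rim corners are at (203,132) and (370,132). The trowel lies flat inside the tray at the right (480,235).

```bash
python3 - <<'E'
from h import *
c=cam("wrist")
for p,z in[((251,172),.012),((317,172),.012),((284,142),.012),((203,132),.11),((370,132),.11),((284,270),.22),((212,275),.29),((356,275),.29)]: print(p,ray(*c,*p,z).round(4))
E
python3 go.py .590 .280 .2198 -91.8
```

```text
(251, 172) [0.5951 0.3198 0.012 ]
(317, 172) [0.5926 0.23   0.012 ]
(284, 142) [0.6338 0.2739 0.012 ]
(203, 132) [0.6525 0.3543 0.11  ]
(370, 132) [0.6481 0.1888 0.11  ]
(284, 270) [0.5574 0.2771 0.22  ]
(212, 275) [0.5934 0.3102 0.29  ]
(356, 275) [0.5915 0.243  0.29  ]
t 13.92 pos [0.5905 0.2772 0.4449] op 0.705 F [-0.  -0.5 -2.5] q6 1.86
shift mm [ -0.6  -2.9 225.1] turn [ 0.    -0.     0.004]
```

```bash

python3 -m pendant '[[[0,-0.5,-0.5,30,0,0,0],[0,-0.5,-0.5,65,0,0,0],[0,-0.5,-0.5,100,0,0,0],[0,-0.5,-0.5,130,0,0,0],[0,-0.5,-0.5,150,0,0,0]]]'
python3 -m pendant '[[[0,0,0,15,0,0,0],[0,0,0,35,0,0,0],[0,0,0,55,0,0,0],[0,0,0,66,0,0,0],[0,0,0,66,0,0,0]]]'
python3 -m pendant '[[[0,0,0,0,0,0,0]]]'
python3 go.py .590 .278 .2198 -91.8
```

```text
time_s: 14.33
eef_pos: [0.5888, 0.2777, 0.291]
eef_rot: [0.001, 1.0, -0.014, -0.002]
wrist_force: [-0.1, 0.0, -2.9]
opening: 0.702
grasp_force: 66.3
time_s: 14.75
eef_pos: [0.5886, 0.2779, 0.2256]
eef_rot: [0.001, 1.0, -0.013, -0.003]
wrist_force: [-0.5, 0.4, -2.6]
opening: 0.707
grasp_force: 66.3
time_s: 14.83
eef_pos: [0.5898, 0.2784, 0.2285]
eef_rot: [0.0, 1.0, -0.013, -0.0]
wrist_force: [-0.0, -0.2, -2.6]
opening: 0.705
grasp_force: 66.2
t 14.83 pos [0.5898 0.2784 0.2285] op 0.705 F [-0.  -0.2 -2.6] q6 1.86
shift mm [0.2 0.4 8.7] turn [0.    0.001 0.005]
```

```bash

python3 -m pendant '[[[0,0,0,3,0,0,0],[0,0,0,6,0,0,0],[0,0,0,8,0,0,0],[0,0,0,8,0,0,0],[0,0,0,8,0,0,0]]]'
python3 go.py .590 .278 .2198 -91.8

```

```text
time_s: 15.25
eef_pos: [0.5899, 0.2787, 0.221]
eef_rot: [-0.0, 1.0, -0.013, 0.0]
wrist_force: [0.3, 0.7, -2.6]
opening: 0.707
grasp_force: 66.3
t 15.25 pos [0.5899 0.2787 0.221 ] op 0.707 F [ 0.3  0.7 -2.6] q6 1.86
shift mm [0.2 0.7 1.2] turn [-0.    -0.     0.005]
```

```bash

python3 -m pendant '[[[0,0,0,1.2,0,0,0],[0,0,0,1.2,0,0,0],[0,0,0,1.2,0,0,0]]]'
python3 -m pendant '[[[0.85,0,0,0,0,0,0],[0.95,0,0,0,0,0,0],[1,0,0,0,0,0,0],[1,0,0,0,0,0,0],[1,0,0,0,0,0,0]]]'
python3 -m pendant '[[[1,0,0,-15,0,0,0],[1,0,0,-40,0,0,0],[1,0,0,-80,0,0,0],[1,0,0,-120,0,0,0],[1,0,0,-160,0,0,0]]]'
python3 -m pendant '[[[1,-36,0,-40,0,0,0],[1,-72,2,-40,0,0,0],[1,-108,3,-40,0,0,0],[1,-108,3,-40,0,0,0],[1,-108,3,-40,0,0,0]]]'
python3 go.py .494 .284 .216 -91.8
python3 w.py p.png cactus:.1 spiky:.09 rosette:.09 mat:.012
```

```text
time_s: 15.5
eef_pos: [0.59, 0.2788, 0.2198]
eef_rot: [-0.0, 1.0, -0.013, 0.0]
wrist_force: [0.6, 0.5, -1.4]
opening: 0.707
grasp_force: 66.3
time_s: 15.92
eef_pos: [0.5898, 0.2764, 0.2192]
eef_rot: [0.002, 1.0, -0.013, -0.001]
wrist_force: [-3.5, -12.9, 1.2]
opening: 1.0
grasp_force: 0.0
time_s: 16.33
eef_pos: [0.5896, 0.2788, 0.382]
eef_rot: [-0.0, 1.0, -0.013, 0.0]
wrist_force: [0.7, -0.1, 0.1]
opening: 0.998
grasp_force: 0.0
time_s: 16.75
eef_pos: [0.4799, 0.2789, 0.4207]
eef_rot: [-0.0, 1.0, -0.012, 0.001]
wrist_force: [0.4, 1.2, 0.6]
opening: 0.997
grasp_force: 0.0
t 16.75 pos [0.4799 0.2789 0.4207] op 0.997 F [0.4 1.2 0.6] q6 1.91
shift mm [ 13.7  -5.3 204.7] turn [-0.001 -0.002  0.007]
cactus (281, 77) 0.8 [0.589  0.2783 0.1   ]
spiky (277, 173) 0.79 [0.5005 0.2844 0.09  ]
rosette (284, 250) 0.71 [0.4143 0.2794 0.09  ]
mat (296, 108) 0.85 [0.5648 0.2603 0.012 ]
```

View pics/p.png

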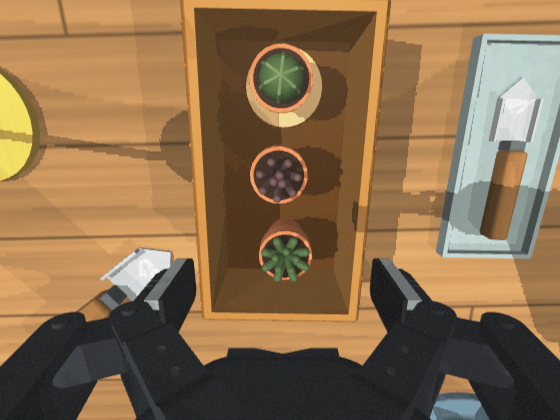

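Wrist view: the cactus stands upright on the mat, with its crown at (282,77) and the mat spanning x=247 to 322 and reaching down to row 127. The spiky is at (278,174), the rosette at (285,257) and undisturbed, and the trowel is in the tray.

```bash
python3 - <<'E'
from h import *
c=cam("wrist")
for n,u,v,z in[("cactus",282,77.5,.080),("matL",247,90,.012),("matR",322,90,.012),("matB",284,127,.012),("spiky",278.5,174.5,.076),("ros",284.5,257,.076),("rimTL",182,0,.11),("rimTR",390,0,.11),("rimBL",204,320,.11),("rimBR",357,320,.11)]: print(n,ray(*c,u,v,z).round(4))
E
```

```text
cactus [0.5935 0.2761 0.08  ]
matL [0.5896 0.3177 0.012 ]
matR [0.5872 0.229  0.012 ]
matB [0.5462 0.275  0.012 ]
spiky [0.4991 0.2824 0.076 ]
ros [0.4029 0.2783 0.076 ]
rimTL [0.6499 0.3557 0.11  ]
rimTR [0.6455 0.187  0.11  ]
rimBL [0.3457 0.3686 0.11  ]
rimBR [0.3412 0.2002 0.11  ]
```

```bash

python3 -m pendant '[[[0.9,15,-5.5,30,0,0,0],[0.9,15,-5.5,65,0,0,0],[0.9,15,-5.5,95,0,0,0],[0.9,15,-5.5,110,0,0,0],[0.9,15,-5.5,110,0,0,0]]]'
python3 -m pendant '[[[0.9,0,0,0,0,0,0],[0.9,0,0,0,0,0,0]]]'
python3 go.py .495 .284 .216 -91.8
python3 w.py q.png spiky:.09 cactus:.1 rosette:.09
python3 - <<'E'
from h import *
c=cam("wrist");im=cv2.imread("pics/q.png");hsv=cv2.cvtColor(im,cv2.COLOR_BGR2HSV)
m=((hsv[...,0]<12)&(hsv[...,1]>120)&(hsv[...,2]>110)).astype(np.uint8)
cs,_=cv2.findContours(m,cv2.RETR_EXTERNAL,2)
for k in cs:
    if cv2.contourArea(k)>400 or len(k)>120: (x,y),r=cv2.minEnclosingCircle(k);print(cv2.boundingRect(k),round(x),round(y),round(r),ray(*c,x,y,.076).round(4))
E
```

```text
time_s: 17.42
eef_pos: [0.4962, 0.2828, 0.3044]
eef_rot: [0.001, 1.0, -0.014, -0.004]
wrist_force: [-0.6, -0.6, 0.6]
opening: 0.898
grasp_force: 0.0
time_s: 17.58
eef_pos: [0.498, 0.2837, 0.3107]
eef_rot: [-0.0, 1.0, -0.013, 0.001]
wrist_force: [0.0, 0.9, -0.2]
opening: 0.9
grasp_force: 0.0
t 17.58 pos [0.498  0.2837 0.3107] op 0.9 F [ 0.   0.9 -0.2] q6 1.91
shift mm [-3.2 -0.1 94.7] turn [-0.001 -0.002  0.005]
spiky (282, 222) 0.95 [0.5035 0.284  0.09  ]
cactus (289, 82) 0.95 [0.5902 0.2779 0.1   ]
rosette (292, 316) 0.91 [0.4291 0.2787 0.09  ]
(256, 269, 74, 62) 293 310 41 [0.4244 0.2775 0.076 ]
(246, 178, 79, 40) 285 210 39 [0.5071 0.2821 0.076 ]
```

```bash
python3 - <<'E'
from h import *
for f in["q.png"]:
    c=cam("wrist");print(ray(*c,285.5,178.5,.076)-[.031,0,0],ray(*c,246,210,.076),ray(*c,325,210,.076))
    im=cv2.imread("pics/"+f);hsv=cv2.cvtColor(im,cv2.COLOR_BGR2HSV)[150:265,235:335]
    m=((hsv[...,0]>125)&(hsv[...,0]<178)&(hsv[...,1]>25)&(hsv[...,2]>40)).astype(np.uint8)
    ys,xs=np.nonzero(m);print(len(xs),xs.mean()+235,ys.mean()+150,np.percentile(ys,[2,98])+150,np.percentile(xs,[2,98])+235);print(ray(*c,xs.mean()+235,ys.mean()+150,.092))
E
```

```text
[0.49940879 0.28122391 0.076     ] [0.5082138  0.31013494 0.076     ] [0.50675118 0.2533629  0.076     ]
25 286.32 231.64 [210.48 253.  ] [266.4  306.08]
[0.4969829  0.28158945 0.092     ]
```

```bash

python3 -m pendant '[[[0.9,-1,1,25,0,0,0],[0.9,-1,1,50,0,0,0],[0.9,-1,1,75,0,0,0],[0.9,-1,1,90,0,0,0],[0.9,-1,1,93,0,0,0]]]'
python3 -m pendant '[[[0.9,0,0,0,0,0,0],[0.9,0,0,0,0,0,0],[0.9,0,0,0,0,0,0]]]'
python3 -m pendant '[[[0.6,0,0,0,0,0,0],[0.6,0,0,0,0,0,0],[0,0,0,0,0,0,0],[0,0,0,0,0,0,0],[0,0,0,0,0,0,0]]]'
python3 -m pendant '[[[0,0,0,-5,0,0,0],[0,0,0,-15,0,0,0],[0,0,0,-30,0,0,0],[0,0,0,-30,0,0,0]]]'
python3 go.py .497 .283 .216 -91.8
```

```text
time_s: 18.2
eef_pos: [0.4948, 0.2823, 0.2142]
eef_rot: [0.001, 1.0, -0.013, -0.002]
wrist_force: [-0.9, 0.2, -0.3]
opening: 0.903
grasp_force: 0.0
time_s: 18.45
eef_pos: [0.4968, 0.283, 0.2184]
eef_rot: [-0.001, 1.0, -0.013, 0.002]
wrist_force: [-0.4, 1.4, 0.4]
opening: 0.902
grasp_force: 0.0
time_s: 18.87
eef_pos: [0.4966, 0.283, 0.2186]
eef_rot: [-0.0, 1.0, -0.013, 0.001]
wrist_force: [-2.1, 0.5, 7.6]
opening: 0.711
grasp_force: 64.3
time_s: 19.2
eef_pos: [0.4969, 0.283, 0.2495]
eef_rot: [-0.001, 1.0, -0.013, 0.002]
wrist_force: [1.7, -0.2, -3.8]
opening: 0.704
grasp_force: 65.9
t 19.2 pos [0.4969 0.283  0.2495] op 0.704 F [ 1.7 -0.2 -3.8] q6 1.91
shift mm [-0.   0.1 33.5] turn [-0.001 -0.004  0.005]
```

```bash

python3 -m pendant '[[[0,0,0,-25,0,0,0],[0,0,0,-65,0,0,0],[0,0,0,-105,0,0,0],[0,0,0,-145,0,0,0],[0,0,0,-180,0,0,0]]]'
python3 -m pendant '[[[0,0,15,-18,0,0,0],[0,0,45,-18,0,0,0],[0,1,80,-18,0,0,0],[0,2,115,-18,0,0,0],[0,3,150,-18,0,0,0]]]'
python3 -m pendant '[[[0,1,38,0,0,0,0],[0,1,76,0,0,0,0],[0,2,114,0,0,0,0],[0,3,152,0,0,0,0],[0,4,190,0,0,0,0]]]'
python3 -m pendant '[[[0,1,38,0,0,0,0],[0,1,76,0,0,0,0],[0,2,112,0,0,0,0],[0,3,145,0,0,0,0],[0,4,175,0,0,0,0]]]'
python3 -m pendant '[[[0,0,25,0,0,0,0],[0,0,45,0,0,0,0],[0,0,60,0,0,0,0],[0,0,60,0,0,0,0],[0,0,60,0,0,0,0]]]'
python3 go.py .493 -.334 .236 -91.8
```

```text
time_s: 19.62
eef_pos: [0.4956, 0.2825, 0.429]
eef_rot: [-0.0, 1.0, -0.013, 0.001]
wrist_force: [1.3, 0.5, -3.5]
opening: 0.704
grasp_force: 67.5
time_s: 20.03
eef_pos: [0.4943, 0.1314, 0.4443]
eef_rot: [0.0, 1.0, -0.013, -0.0]
wrist_force: [0.9, -0.4, -4.5]
opening: 0.703
grasp_force: 67.4
time_s: 20.45
eef_pos: [0.4933, -0.0591, 0.4443]
eef_rot: [-0.0, 1.0, -0.013, -0.0]
wrist_force: [0.9, 1.2, -4.8]
opening: 0.709
grasp_force: 67.4
time_s: 20.87
eef_pos: [0.4927, -0.2346, 0.4441]
eef_rot: [-0.0, 1.0, -0.014, -0.0]
wrist_force: [1.4, 0.9, -2.9]
opening: 0.709
grasp_force: 67.4
time_s: 21.28
eef_pos: [0.4916, -0.2928, 0.4439]
eef_rot: [-0.001, 1.0, -0.014, -0.0]
wrist_force: [-0.7, 1.0, -3.7]
opening: 0.706
grasp_force: 67.4
t 21.28 pos [ 0.4916 -0.2928  0.4439] op 0.706 F [-0.7  1.  -3.7] q6 0.85
shift mm [  2.7  41.4 207.9] turn [-0.001  0.001  0.004]
```

```bash
cat > s.py <<'E'
from h import *
for n in["scene","side","wrist"]:
    (K,T),im=shot(n,"s_%s.png"%n);u0,v0=proj(K,T,[[.493,-.334,.028]])[0];r=45 if n!="wrist" else 70
    hsv=cv2.cvtColor(im,cv2.COLOR_RGB2HSV);m=((hsv[...,0]<11)&(hsv[...,1]>130)&(hsv[...,2]>90)).astype(np.uint8)
    x0,y0=max(int(u0-r),0),max(int(v0-r),0);sub=np.zeros_like(m);sub[y0:int(v0+r),x0:int(u0+r)]=m[y0:int(v0+r),x0:int(u0+r)]
    cs,_=cv2.findContours(sub,cv2.RETR_EXTERNAL,2);k=max(cs,key=cv2.contourArea);h=cv2.convexHull(k);e=cv2.fitEllipse(h)
    print(n,(u0,v0),cv2.boundingRect(k),np.round(e,1) if 0 else e,ray(K,T,*e[0],.028).round(4))
    b=cv2.resize(im[y0:int(v0+r),x0:int(u0+r)],(260,260));cv2.imwrite("pics/c_%s.png"%n,cv2.cvtColor(b,cv2.COLOR_RGB2BGR))
    for d in ctrl.boxes_of(n,"saucer")[:2]: u,v=d["point"][0]*560,d["point"][1]*420;print("net",u,v,d["confidence"],ray(K,T,u,v,.028).round(4))
E
python3 s.py
```

```text
scene (np.float64(137.15857844510552), np.float64(216.66045868938747)) (129, 206, 23, 21) ((139.79559326171875, 216.10128784179688), (21.021984100341797, 24.676061630249023), 93.39534759521484) [ 0.4895 -0.3265  0.028 ]
net 134.624 215.58599999999998 0.97 [ 0.4903 -0.3437  0.028 ]
side (np.float64(354.54457085770815), np.float64(367.2538601469826)) (333, 347, 42, 44) ((353.37298583984375, 368.91168212890625), (40.22459030151367, 43.835113525390625), 148.3544464111328) [ 0.489  -0.3367  0.028 ]
net 353.024 364.98 0.98 [ 0.4919 -0.3282  0.028 ]
wrist (np.float64(315.10749687863836), np.float64(175.08633882006308)) (245, 141, 107, 104) ((298.4322814941406, 207.75270080566406), (90.9371566772461, 147.80752563476562), 28.89178466796875) [ 0.4489 -0.3118  0.028 ]
net 314.776 174.216 0.95 [ 0.4942 -0.3336  0.028 ]
net 194.99200000000002 158.004 0.29 [ 0.519  -0.1791  0.028 ]
```

```bash

python3 -m pendant '[[[0,1,20,20,0,0,0],[0,2,41,50,0,0,0],[0,2,41,85,0,0,0],[0,2,41,120,0,0,0],[0,2,41,150,0,0,0]]]'
python3 -m pendant '[[[0,0,0,15,0,0,0],[0,0,0,30,0,0,0],[0,0,0,30,0,0,0],[0,0,0,30,0,0,0]]]'
python3 go.py .493 -.334 .2346 -91.8
python3 s.py
```

```text
time_s: 22.0
eef_pos: [0.4925, -0.3329, 0.2924]
eef_rot: [-0.0, 1.0, -0.013, -0.0]
wrist_force: [-1.1, 0.1, -4.8]
opening: 0.707
grasp_force: 67.4
time_s: 22.33
eef_pos: [0.4928, -0.3329, 0.264]
eef_rot: [-0.001, 1.0, -0.013, -0.001]
wrist_force: [0.4, -0.2, -2.8]
opening: 0.709
grasp_force: 67.4
t 22.33 pos [ 0.4928 -0.3329  0.264 ] op 0.709 F [ 0.4 -0.2 -2.8] q6 0.8
shift mm [ 0.3  1.1 29.4] turn [-0.001  0.001  0.006]
scene (np.float64(137.15857844510552), np.float64(216.66045868938747)) (121, 201, 32, 29) ((134.59971618652344, 213.85475158691406), (26.088464736938477, 36.30799102783203), 117.52269744873047) [ 0.4837 -0.3464  0.028 ]
net 136.472 218.106 0.76 [ 0.4988 -0.334   0.028 ]
side (np.float64(354.54457085770815), np.float64(367.2538601469826)) (333, 336, 43, 55) ((355.36053466796875, 363.1341247558594), (43.57394790649414, 55.600337982177734), 10.937896728515625) [ 0.4986 -0.3257  0.028 ]
net 346.808 376.32 0.59 [ 0.4686 -0.348   0.028 ]
wrist (np.float64(282.1560588126753), np.float64(222.00176357354954)) (212, 157, 140, 135) ((281.3961486816406, 252.59075927734375), (148.35096740722656, 194.59837341308594), 179.9307098388672) [ 0.4684 -0.3328  0.028 ]
net 281.176 195.216 0.91 [ 0.5134 -0.3338  0.028 ]
```

```bash

python3 -m pendant '[[[0,0,0,10,0,0,0],[0,0,0,20,0,0,0],[0,0,0,25,0,0,0],[0,0,0,27,0,0,0],[0,0,0,27,0,0,0]]]'
python3 -m pendant '[[[0,0,0,1,0,0,0],[0,0,0,2,0,0,0],[0,0,0,2,0,0,0],[0,0,0,2,0,0,0]]]'
python3 go.py .493 -.334 .2346 -91.8
```

```text
time_s: 23.05
eef_pos: [0.4923, -0.3331, 0.236]
eef_rot: [-0.001, 1.0, -0.013, -0.001]
wrist_force: [-0.1, -0.2, -3.9]
opening: 0.706
grasp_force: 67.4
time_s: 23.38
eef_pos: [0.4928, -0.3336, 0.2357]
eef_rot: [0.0, 1.0, -0.013, 0.0]
wrist_force: [0.0, -0.8, -3.9]
opening: 0.708
grasp_force: 67.4
t 23.38 pos [ 0.4928 -0.3336  0.2357] op 0.708 F [ 0.  -0.8 -3.9] q6 0.8
shift mm [0.2 0.4 1.1] turn [ 0.    -0.     0.005]
```

```bash

python3 -m pendant '[[[0,0,0,1.2,0,0,0],[0,0,0,1.2,0,0,0],[0,0,0,1.2,0,0,0]]]'
python3 -m pendant '[[[0.8,0,0,0,0,0,0],[0.9,0,0,0,0,0,0],[0.95,0,0,0,0,0,0],[0.95,0,0,0,0,0,0],[0.95,0,0,0,0,0,0]]]'
python3 -m pendant '[[[1,0,0,-15,0,0,0],[1,0,0,-40,0,0,0],[1,0,0,-80,0,0,0],[1,0,0,-120,0,0,0],[1,0,0,-160,0,0,0]]]'
python3 -m pendant '[[[1,-10,0,-30,0,0,0],[1,-20,0,-30,0,0,0],[1,-20,0,-30,0,0,0],[1,-20,0,-30,0,0,0]]]'
python3 go.py .493 -.334 .2346 -91.8
python3 - <<'E'
from h import *
w=shot("wrist","z.png")[1];s=shot("scene")[1];d=shot("side")[1]
f=lambda i,x,y,a,b:cv2.resize(i[y:y+b,x:x+a],(400,300),interpolation=cv2.INTER_CUBIC)
o=np.vstack([np.hstack([f(w,180,60,200,150),f(s,95,170,160,120)]),np.hstack([f(d,280,290,160,120),f(s,205,170,173,130)])])
cv2.imwrite("pics/fin.png",cv2.cvtColor(o,cv2.COLOR_RGB2BGR))
E
```

```text
time_s: 23.63
eef_pos: [0.4929, -0.3337, 0.2347]
eef_rot: [0.0, 1.0, -0.013, 0.0]
wrist_force: [-0.3, -0.8, -2.3]
opening: 0.707
grasp_force: 67.6
time_s: 24.05
eef_pos: [0.4929, -0.3336, 0.2346]
eef_rot: [0.0, 1.0, -0.013, 0.0]
wrist_force: [0.2, 0.1, -0.4]
opening: 0.952
grasp_force: 0.0
time_s: 24.47
eef_pos: [0.4925, -0.3332, 0.3958]
eef_rot: [-0.0, 1.0, -0.013, -0.0]
wrist_force: [1.0, -1.1, -0.3]
opening: 0.999
grasp_force: 0.0
time_s: 24.8
eef_pos: [0.4724, -0.3328, 0.4239]
eef_rot: [-0.0, 1.0, -0.013, -0.0]
wrist_force: [0.0, 0.7, -0.9]
opening: 1.004
grasp_force: 0.0
t 24.8 pos [ 0.4724 -0.3328  0.4239] op 1.004 F [ 0.   0.7 -0.9] q6 0.78
shift mm [ 20.6   0.7 189.3] turn [-0.     0.     0.005]
```

View pics/fin.png

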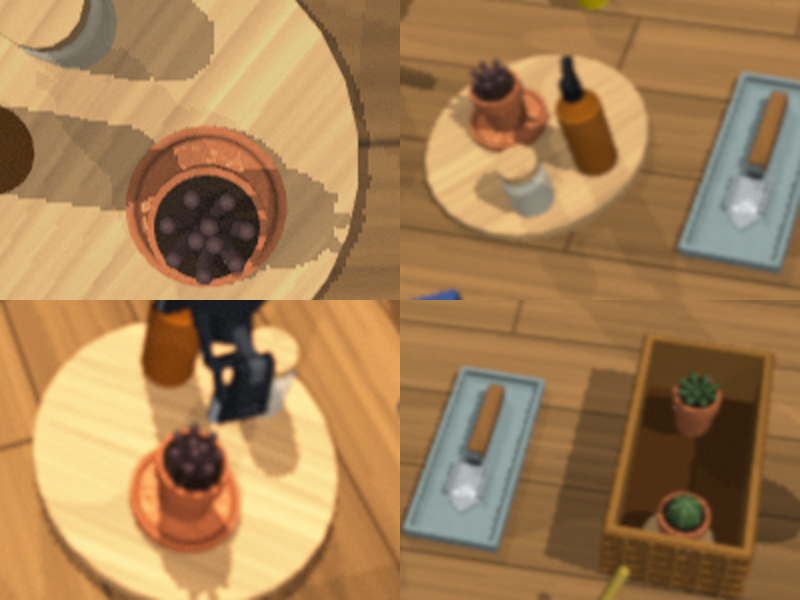

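Final view: the trowel is flat in the tray, the cactus is on the mat, and the rosette, mister and jar are unchanged. The succulent is upright in the saucer: in the wrist picture its collar is at (283.5,173) and the saucer at (283,163.5). I'll check the centring numerically.

```bash
python3 - <<'E'
from h import *
c=cam("wrist");print(ray(*c,283,163.5,.030),ray(*c,283.5,173,.092))
E
```

```text
[ 0.49252499 -0.33293717  0.03      ] [ 0.49172614 -0.33340905  0.092     ]
```

The succulent is centred to within about 1 mm, so I'm handing in.

```bash
python3 -c "
from bench import ctrl
print(ctrl.hand_in())"
```

```text
the job is handed in; nothing more can be done
None
```

The job is handed in: the trowel lies flat in the tray, the cactus stands on the mat, and the succulent is in the saucer, about 1 mm off centre by my measurement; the robot clock read about 25 s of the 72 s, and I was given no verdict.

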